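Pin the lino block into its carrier and lift it level

TASK

Take the steel lock pin from the wooden stand and push it fully home, upright, down through the fork of the plywood carrier and the ear of the inked lino block that lies in it. Only then lift the carrier by its wooden handle at least 10 cm clear of the bench, keep it level all the way, and finish while holding it there, steady and level, still gripped: do not put it down. Leave the awl, the ink tin and the ink roller where they are.

Things in the scene. Friction and masses are not known exactly. Their poses are not given: they have to be found in the camera images.
- tray: Carrier: loose plywood tray, 235 x 140 mm, 0.6 to 0.85 kg loaded. Origin on its underside, z up, x lengthways to the fork, y across. Board x -110 to 75 mm, 8 mm thick; rails 24 mm high along both sides, open at -x. Aluminium fork x 75 to 125, y -30 to 30 mm: cheeks z 0 to 16 and 25 to 31 mm, the block's ear between. Stands on the bench, fork to the robot's right (world -y, within 0.4 rad).
- tray_handle (a point): Centre of the carrier's handle, above the loaded carrier's centre of mass: level dark wooden bar 18 mm thick (tray x), 140 mm long (tray y), 24 mm high, at tray x = 12, y = 0, z = 84 mm. 41 mm of free space below it, over the block. Thin steel posts carry its ends at y = -61 and 61 mm. Axes as the tray's.
- tray_hole (a point): Mouth of the vertical round hole, 13 mm in diameter, on top of the fork: at tray x = 100 mm, y = 0, 31 mm above the carrier's underside. The hole goes on through the ear of the block and to the underside of the lower cheek. Axes as the tray's.
- block_ear (a point): Centre of the 16 mm hole in the steel ear, 5 mm thick, of the lino block: a board 160 x 100 x 23 mm with a black carved face, loose in the carrier under the handle. Its ear already lies between the cheeks, this hole under the fork's hole to within 2 mm. x lengthways towards the ear, z up.
- pin_knob (a point): Centre of the knob of the steel lock pin (72 mm long, 70 g). Knob: cylinder 20 mm in diameter, 40 mm high; below it a collar 24 mm in diameter, its underside 24 mm below this point; then a shank 10 mm in diameter, 28 mm long, foot bevelled. z up along the pin. At first upright in one hole of the stand, collar on the stand. Fully home, the collar lies on the fork's upper cheek.
- stand: Wooden stand fixed to the bench, 60 (x) x 150 (y) x 40 mm high, origin in the centre of its underside, with two holes at y = -40 and 40 mm. The pin stands in one, the awl in the other, either way round.
- awl: Awl with a pear-shaped light wooden handle, up to 32 mm thick, standing in the other hole of the stand, its top 83 mm above the bench. Origin at its foot, 12 mm above the bench. To be left alone.
- ink_tin: Ink tin, 84 mm in diameter, 60 mm high, loose on the bench; origin in the centre of its underside. To be left alone.
- brayer: Ink roller with a wooden handle, 190 x 100 mm, 32 mm high, lying on the bench; origin on the bench near its middle, roller 50 mm along x. To be left alone.
There are look-alikes about, which are no part of the job. Leave any orange look-alike of the part that bears pin_knob alone.

How it is judged:
On the way, in this order (a step that is already met when the one before it is completed fails the run):
1. the pin is fully home through fork and ear, the carrier still on the bench (z of pin_knob in the frame of tray_hole below 0.027 m and distance between pin_knob and tray_hole below 0.029 m and angle between the z axis of pin_knob and the z axis of tray_hole, either way round below 0.2 rad and horizontal distance between block_ear and tray_hole below 0.008 m and height (world z) of tray below 0.01 m), for 0.2 s.
2. the pinned carrier is clear of the bench (z of pin_knob in the frame of tray_hole below 0.027 m and distance between pin_knob and tray_hole below 0.029 m and angle between the z axis of pin_knob and the z axis of tray_hole, either way round below 0.2 rad and horizontal distance between block_ear and tray_hole below 0.008 m and height (world z) of tray above 0.04 m), for 0.1 s.
At the end, for the whole second after the job is handed in: Pin home (collar within 3 mm of the upper cheek, in line, ear under the hole within 8 mm); carrier gripped by its handle (over 1 N), underside over 85 mm above the bench, tilt under 5 degrees, below 20 mm/s and 0.15 rad/s, resting on nothing else, through the last second, still held (z of pin_knob in the frame of tray_hole below 0.027 m and distance between pin_knob and tray_hole below 0.029 m and angle between the z axis of pin_knob and the z axis of tray_hole, either way round below 0.2 rad and horizontal distance between block_ear and tray_hole below 0.008 m and height (world z) of tray above 0.085 m and angle between tray's own z axis and vertical below 0.09 rad and linear speed of tray below 0.02 m/s and angular speed of tray below 0.15 rad/s and contact force between the fingers and tray above 1 N and distance between the grasp point and tray_handle below 0.06 m and contact force between tray and stand below 0.1 N); the arm keeps its last pose, push and grip.
It fails at once if the carrier is lifted before the pin is home (height (world z) of tray above 0.02 m and z of pin_knob in the frame of tray_hole above 0.032 m).
It fails at once if the carrier is tipped by more than 14 degrees (angle between tray's own z axis and vertical above 0.25 rad).
It fails at once if the awl is moved by more than 20 mm (distance of awl from where it was at the start of the episode above 0.02 m).
It fails at once if the ink tin is moved by more than 30 mm (distance of ink_tin from where it was at the start of the episode above 0.03 m).
It fails at once if the ink roller is moved by more than 30 mm (distance of brayer from where it was at the start of the episode above 0.03 m).
It also fails if it takes over 56 s, if anything falls off the work surface, if the arm or the gripper's body presses on something with over 40 N, if the wrist force passes 120 N, or if a joint passes its speed limit or range.

ROBOT

A 7-joint arm with a two-finger parallel gripper is mounted at the origin on the work surface. World frame = base frame: x ahead of the robot, y to its left, z up, the work surface at z = 0. Lengths are in m, angles in rad, forces in N, time in s.
With the tool pointing down it reaches from about 0.425 to 0.95 m from the base axis. Payload 4.7 kg.
Tool frame: the origin (TCP) lies between the finger pads; the fingertips stand 25 mm ahead of it and the grasp point (between the pads) lies 6 mm ahead of it; z points along the fingers, y is the line along which they close (so a half turn about z gives the same grasp; the last joint's range is limited). The gripper opens to 85 mm and grips with 20 to 120 N. Pads are 22 mm wide; open, the fingers measure 114 mm over their backs; the gripper's body (76 mm by 85 mm) begins 54 mm behind the grasp point. The pads swing forward as they close: fully open they stand 13 mm farther back than shut.
Start: joints at [-1.151, 0.469, -0.049, 1.532, 0.024, 1.141, -0.082], TCP at [0.293, 0.608, 0.256] pointing down, gripper open.
Joint ranges: [-2.59, 2.59], [-0.33, 1.99], [-1.39, 1.29], [0.1, 2.45], [-1.04, 4.18], [0.21, 1.99], [-2.66, 2.66]. Speed limits (rad/s): [2.57, 2.57, 3.14, 3.14, 3.14, 3.14, 3.14].

INTERFACE

Orientations are given as a 3x3 rotation matrix whose columns are the frame's x, y, z axes.
In Python, from rig import * gives the robot as it stands. Calls block until the motion is done:
- movep(position, orientation): joint-space move of the TCP to a pose.
- move_l(position, attitude=None, feed=0.15, until_force=None): straight line of the TCP; attitude=None keeps the orientation; feed is the mean speed in m/s. With until_force (N) it stops when the force on the tool has changed by that much, and returns True; else False.
- move_joints(angles): joint-space move.
- command_gripper(opening, newtons=None): finger opening in m; newtons is the grip in N (None keeps the last); returns when the fingers have stopped.
- sleep(seconds).
- inverse_kinematics(position, orientation): joint angles nearest the present ones, or None.
- sense(): the state.
- camera(name): name is "scene" or "top" or "wrist"; returns (picture, depth): 400x640x3 uint8, red, green, blue; 400x640 float32, m along the optical axis (not along the pixel's ray), 0 where there is no reading.
- camera_params(name): a dict with "K" (3x3 intrinsics, pixels), "position" and "rotation" of the camera in the world; the wrist camera has in their place "tool_from_camera" (4x4, takes a point from camera to tool coordinates, whose origin is the TCP and whose axes are the flange's). Camera axes: x right, y down, z forward; pixel columns grow to the right and rows downward; lengths in m; the calibration is good to about 2 mm. A picture is of the moment at which its call begins: read the wrist's pose just before it. camera_params takes no time and is no camera call.
A pose or a line that the arm cannot do raises Unreachable and nothing moves.
- finish_job(): hands the job in; it is judged then, once.
The state is a dict: "time_s": time; "joint_pos": joint angles; "qd": joint speeds; "joint_efforts": joint torques, N m; "position": TCP position; "tcp_rot": TCP orientation; "wrist_force": force on the tool from outside, world axes, zero at the start; "ft_torque": the same for the moment, N m; "finger_gap": finger opening in m; "gripper_force": force on a finger pad.
Only numpy, scipy, OpenCV 4.12 (cv2) and the standard library are available. Lean on these libraries where they do the work, as an engineer would, in place of code of your own. Each camera call takes 0.05 s, during which the arm holds its last target. There are 200 camera calls.

## Working session

There is one attempt and no reset: what is moved stays moved. The work goes in short steps, each a Python script; the robot and the scene stay as the last script left them, time stands still between calls to the robot, and variables do not carry over. Pictures are saved under pics/ and viewed, at most 10 in all, crops included, and the job is handed in when it is done.

```bash
mkdir -p pics; ls; cat > h.py <<'E'
from rig import *
import numpy as np, cv2
def save(n,img): cv2.imwrite(f'pics/{n}.png',cv2.cvtColor(np.ascontiguousarray(img),cv2.COLOR_RGB2BGR))
E
python3 - <<'E'
from h import *
for n in ("top","scene"):
    p,d=camera(n); save(n,p); np.savez(f'{n}.npz',p=p,d=d,**camera_params(n))
    c=camera_params(n); print(c)
print(sense())
E
```

```text
pics
{'K': array([[493.73818353,   0.        , 317.26734183],
       [  0.        , 493.73818353, 204.30292182],
       [  0.        ,   0.        ,   1.        ]]), 'position': array([ 0.57264967, -0.08925424,  1.08505834]), 'rotation': array([[-0.0255236 , -0.99781535,  0.06093494],
       [-0.99964793,  0.02503344, -0.00879403],
       [ 0.00724941, -0.06113794, -0.998103  ]])}
{'K': array([[481.12439076,   0.        , 322.17465032],
       [  0.        , 481.12439076, 201.28291261],
       [  0.        ,   0.        ,   1.        ]]), 'position': array([ 1.0861247 , -0.64887202,  0.66082699]), 'rotation': array([[ 0.77922035,  0.39007006, -0.49057212],
       [ 0.62665265, -0.4986875 ,  0.59884658],
       [-0.01105006, -0.77405176, -0.63302588]])}
{'time_s': 0.1, 'joint_pos': array([-1.15086794,  0.46934651, -0.04861238,  1.53356637,  0.02407114,
        1.14102039, -0.08232474]), 'qd': array([ 4.38034168e-04, -1.58559085e-03, -9.38084186e-04, -2.25303094e-03,
        7.55734620e-05, -1.87680655e-04, -3.82591519e-04]), 'joint_efforts': array([ 1.25306560e-03, -5.11515319e+01, -4.65426652e-02, -2.38391286e+01,
        1.08812260e-02,  4.37422015e-03, -1.65328538e-05]), 'position': array([0.29264974, 0.60772312, 0.25537944]), 'tcp_rot': array([[-9.00959401e-01,  4.33902771e-01, -7.36892014e-04],
       [ 4.33903396e-01,  9.00957990e-01, -1.59451910e-03],
       [-2.79575093e-05, -1.75633692e-03, -9.99998457e-01]]), 'wrist_force': array([ 0.29511299,  0.30613692, -1.0115313 ]), 'ft_torque': array([ 0.00873428,  0.02869675, -0.05788047]), 'gripper_force': 0.0, 'finger_gap': 0.08520982319512152}
```

View pics/top.png

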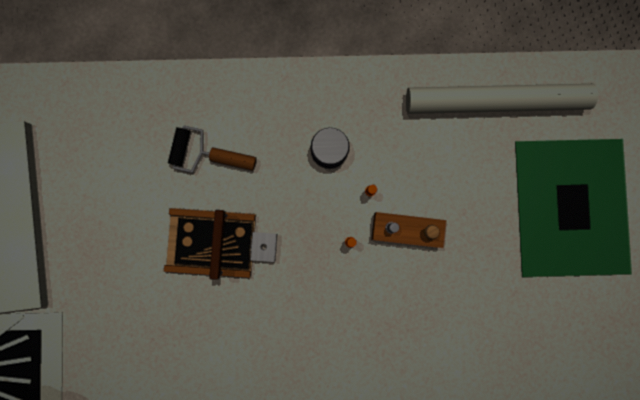

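View pics/scene.png

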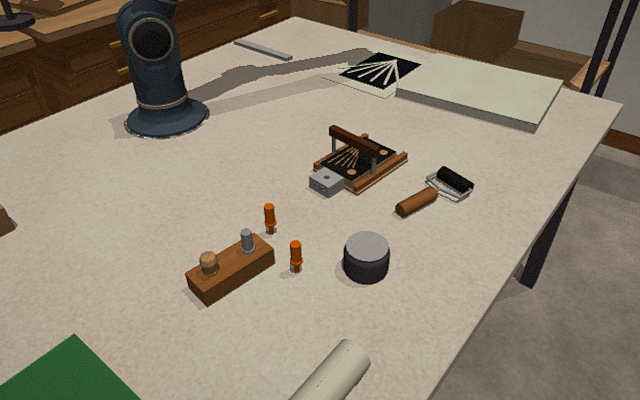

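The top view shows these candidates:
- **Grey pin:** (393,229), standing in the wooden stand. Its steel colour, knob and collar fit the description.
- **Awl:** light wood, at (431,233).
- **Orange look-alikes:** (371,190) and (350,242), loose on the bench.
- **Carrier:** handle at (218,245), fork hole at (263,247).

Next I'll confirm the pin in a crop and compute positions.

```bash
cat >> h.py <<'E'
def cast(c,uv,z):
    """pixel(s) -> world points on plane height z; c has K, position, rotation"""
    uv=np.atleast_2d(uv).astype(float)
    r=np.c_[uv,np.ones(len(uv))]@np.linalg.inv(c['K']).T@c['rotation'].T
    return c['position']+r*((z-c['position'][2])/r[:,2])[:,None]
def blobs(mask,amin=20):
    n,l,s,ce=cv2.connectedComponentsWithStats(mask.astype(np.uint8))
    return [(ce[i].round(1),s[i,4],l==i) for i in range(1,n) if s[i,4]>=amin]
def wristcam():
    s=sense(); c=camera_params('wrist'); p,d=camera('wrist'); T=c['tool_from_camera']
    return p,d,dict(K=c['K'],position=s['position']+s['tcp_rot']@T[:3,3],rotation=s['tcp_rot']@T[:3,:3])
E
python3 - <<'E'
from h import *
f=np.load('top.npz'); p=f['p']
a=cv2.resize(p[170:290,150:290],None,fx=4,fy=4,interpolation=cv2.INTER_CUBIC)
b=cv2.resize(p[170:290,330:460],None,fx=4,fy=4,interpolation=cv2.INTER_CUBIC)[:, :240+0]
b=cv2.resize(p[175:275,335:450],(240*2//2,209),interpolation=cv2.INTER_CUBIC)
b=cv2.resize(p[170:290,335:455],None,fx=4,fy=4,interpolation=cv2.INTER_CUBIC)
save('crop',cv2.resize(np.hstack([a,b]),None,fx=.76,fy=.76))
print('pin',cast(f,(393,228),.084),'awl',cast(f,(431.5,233),.083))
print('orange',cast(f,[(371,189),(350,242)],.05))
print('hole',cast(f,(263.5,247),.031),'handle',cast(f,[(218,212),(216,278)],.096))
print('stand',cast(f,[(375,213),(446,219),(444,248),(371,243)],.04))
print('fork',cast(f,[(277,235),(275,262)],.031)); print('tin',cast(f,(330,147),.06))
E
python3 -c "
import numpy as np;from h import *;print(camera_params('wrist'))"
```

```text
pin [[ 0.5817896  -0.25036139  0.084     ]] awl [[ 0.56967815 -0.32837077  0.083     ]]
orange [[ 0.66528066 -0.21232737  0.05      ]
 [ 0.55515512 -0.16480087  0.05      ]]
hole [[0.54895457 0.01805464 0.031     ]] handle [[0.62258253 0.10111889 0.096     ]
 [0.49149511 0.10682246 0.096     ]]
stand [[ 0.61491354 -0.22035767  0.04      ]
 [ 0.59838599 -0.37060202  0.04      ]
 [ 0.53725391 -0.36382629  0.04      ]
 [ 0.55174317 -0.20983201  0.04      ]]
fork [[ 0.57367963 -0.01114346  0.031     ]
 [ 0.51660496 -0.00572753  0.031     ]]
tin [[ 0.75481673 -0.12802791  0.06      ]]
{'K': array([[281.90612226,   0.        , 319.8337239 ],
       [  0.        , 281.90612226, 202.37902536],
       [  0.        ,   0.        ,   1.        ]]), 'tool_from_camera': array([[ 1.10549239e-03, -9.56355988e-01, -2.92201990e-01,
         7.37717239e-02],
       [ 9.99999360e-01,  1.12776427e-03,  9.22224120e-05,
        -9.90399473e-04],
       [ 2.41337507e-04, -2.92201905e-01,  9.56356622e-01,
        -1.16676190e-01],
       [ 0.00000000e+00,  0.00000000e+00,  0.00000000e+00,
         1.00000000e+00]])}
```

View pics/crop.png

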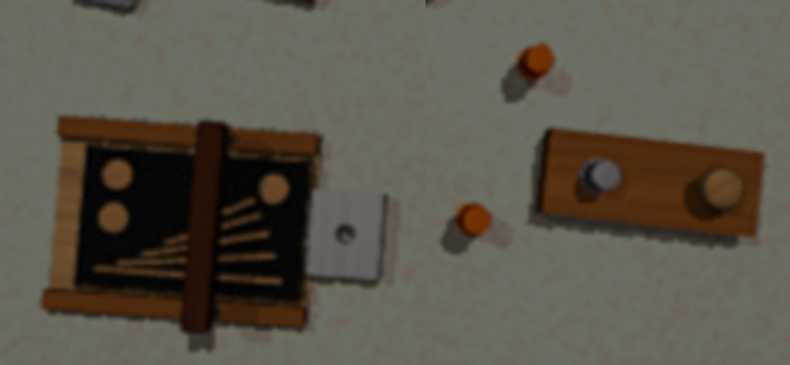

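The crop confirms it: the grey steel pin stands at the left hole of the stand, the awl at the right, and both oranges are on the bench. I'll go above the pin for a close look.

```bash
cat >> h.py <<'E'
def down(yx,yy):
    y=np.array([yx,yy,0.])/np.hypot(yx,yy); z=np.array([0,0,-1.]); return np.c_[np.cross(y,z),y,z]
E
python3 - <<'E'
from h import *
for s in (1,-1):
    R=down(s,0); print(s,[np.round(inverse_kinematics(q,R),2) if inverse_kinematics(q,R) is not None else None for q in ([.582,-.25,.2],[.549,.018,.2])])
    R=down(0,s); print(s,inverse_kinematics([.557,.104,.2],R))
s=-1
movep([.582,-.25,.22],down(-1,0)); command_gripper(.05,60)
p,d,c=wristcam(); save('w1',p); np.savez('w1.npz',p=p,d=d,**c)
movep([.549,.01,.22],down(-1,0))
p,d,c=wristcam(); save('w2',p); np.savez('w2.npz',p=p,d=d,**c)
a,b=[cv2.imread(f'pics/w{i}.png') for i in(1,2)]; cv2.imwrite('pics/w12.png',cv2.resize(np.vstack([a,b]),(480,600)))
print(sense()['time_s'])
E
```

```text
1 [array([-0.27,  0.59,  0.9 ,  1.74, -0.52,  1.07,  0.81]), array([-0.49,  0.34,  0.48,  1.92, -0.19,  0.92,  0.08])]
1 [-0.36519382  0.34877703  0.1341718   1.86423589 -0.05696457  0.93224641
  1.36576055]
-1 [array([-0.37,  0.69,  1.11,  1.74, -0.68,  1.15, -2.2 ]), array([ 0.73,  0.6 , -1.17,  1.85,  0.62,  1.12,  2.47])]
-1 [-0.74787379  0.39689452  0.63564355  1.88554369 -0.28592155  0.95048494
 -1.55194061]
4.8417
```

View pics/w12.png

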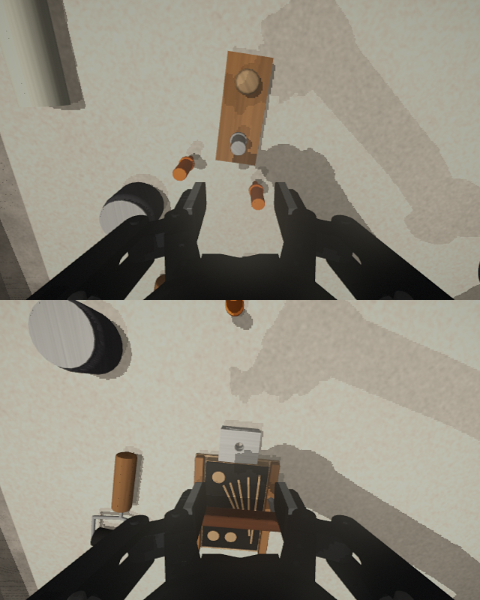

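Both close views are usable. In w1 the knob top is near (317,185) full-resolution. In w2 the fork hole is near (319,196), with the handle bar at about (322,292). I'll refine both with masks.

```bash
python3 - <<'E'
from h import *
f=np.load('w1.npz'); p=f['p'].astype(int); hsv=cv2.cvtColor(f['p'],cv2.COLOR_RGB2HSV)
m=np.zeros(p.shape[:2],bool); m[165:215,295:342]=1
g=m&(hsv[...,1]<45); dep=f['d']
for ce,a,l in blobs(g,30): print('grey',ce,a,'depth',np.percentile(dep[l],[5,50]))
# 3D points of knob from depth: top face
v,u=np.nonzero(g&(dep>0)); r=np.c_[u,v,np.ones(len(u))]@np.linalg.inv(f['K']).T*dep[v,u][:,None]
P=f['position']+r@f['rotation'].T
print('z pct',np.percentile(P[:,2],[5,25,50,75,95])); t=P[P[:,2]>.078]; print('top',len(t),t.min(0),t.max(0),t.mean(0))
f=np.load('w2.npz'); hsv=cv2.cvtColor(f['p'],cv2.COLOR_RGB2HSV)
m=np.zeros(p.shape[:2],bool); m[165:222,285:355]=1
dep=f['d']; v,u=np.nonzero(m&(dep>0)); r=np.c_[u,v,np.ones(len(u))]@np.linalg.inv(f['K']).T*dep[v,u][:,None]
P=f['position']+r@f['rotation'].T
k=(abs(P[:,2]-.031)<.006)&(hsv[v,u,1]<50); F=np.zeros(m.shape,np.uint8); F[v[k],u[k]]=1
cs,_=cv2.findContours(F,cv2.RETR_EXTERNAL,cv2.CHAIN_APPROX_NONE); cs=max(cs,key=cv2.contourArea)
rect=cv2.minAreaRect(cs); print('fork',rect,P[k,2].mean()); print(cast(f,cv2.boxPoints(rect),.031))
H=np.zeros_like(F); cv2.drawContours(H,[cs],-1,1,-1)
gray=f['p'].mean(2); print('med',np.median(gray[H>0])); 
for ce,a,l in blobs((cv2.erode(H,np.ones((5,5)))>0)&(gray<.75*np.median(gray[H>0])),4): print('hole',ce,a,cast(f,ce,.031))
# handle
m=np.zeros(H.shape,bool); m[270:312,255:385]=1
k=(dep>0)&m; v,u=np.nonzero(k); r=np.c_[u,v,np.ones(len(u))]@np.linalg.inv(f['K']).T*dep[v,u][:,None]
P=f['position']+r@f['rotation'].T; t=(abs(P[:,2]-.096)<.005); print('handle',t.sum(),P[t].min(0),P[t].max(0),P[t].mean(0))
q=P[t][:,:2]; vx=cv2.fitLine(q.astype(np.float32),cv2.DIST_L2,0,.01,.01).ravel(); print(vx)
save('z',np.hstack([cv2.resize(np.load('w1.npz')['p'][155:225,280:360],None,fx=5,fy=5),cv2.resize(f['p'][160:230,280:360],None,fx=5,fy=5)]))
E
```

```text
grey [317.4 191.1] 549 depth [0.26154919 0.26524365]
z pct [0.04263345 0.05826476 0.08208633 0.0831269  0.08396043]
top 326 [ 0.57542176 -0.26269267  0.07830841] [ 0.59331249 -0.24445381  0.08480459] [ 0.58461353 -0.25386052  0.08284192]
fork ((318.3576965332031, 194.9700927734375), (53.941551208496094, 43.73118209838867), 5.5275397300720215) 0.030004144863110687
[[ 0.58459031  0.04031524  0.031     ]
 [ 0.57834934 -0.0102703   0.031     ]
 [ 0.51925856 -0.00445547  0.031     ]
 [ 0.52270383  0.04668802  0.031     ]]
med 173.0
hole [317.7 196. ] 86 [[0.5519944  0.01867196 0.031     ]]
hole [328.  208.8] 360 [[0.54026148 0.03386541 0.031     ]]
handle 1653 [0.4957211  0.0936321  0.09101954] [0.60048871 0.11978559 0.09674034] [0.54857142 0.10569416 0.09460595]
[ 0.9953208  -0.09662571  0.5485714   0.10569416]
```

View pics/z.png

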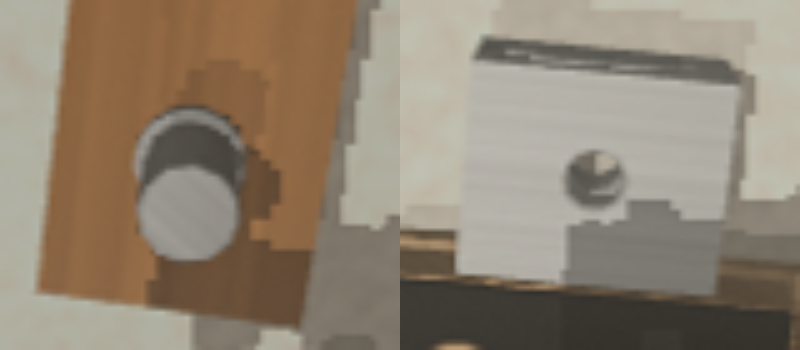

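```bash
python3 - <<'E'
from h import *
R=down(-1,0); x,y=.584,-.253
movep([x,y,.20],R); move_l([x,y,.075],feed=.1)
print(sense()['position']); command_gripper(0,50); s=sense(); print(s['finger_gap'],s['gripper_force'],s['wrist_force'])
move_l([x,y,.20],feed=.12)
x,y=.5512,.0185
movep([x,y,.20],R); move_l([x,y,.115],feed=.1)
s=sense(); print(s['finger_gap'],s['gripper_force'],s['position'],s['time_s'],s['wrist_force'])
p,d,c=wristcam(); save('w3',p); np.savez('w3.npz',p=p,d=d,**c)
save('w3c',cv2.resize(p[150:300,240:400],None,fx=4,fy=4))
E
```

```text
[ 0.58441905 -0.2532786   0.07573517]
0.01869377615251697 48.72334063053131 [0.18412374 0.44327136 3.53008653]
0.018861689203953463 48.770599365234375 [0.55170929 0.0183124  0.11553466] 10.9083 [-0.36296369  0.19153587 -0.45788244]
```

View pics/w3c.png

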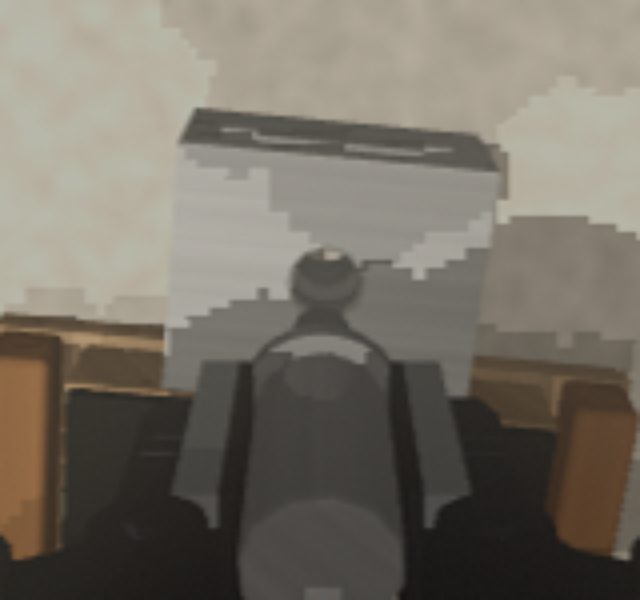

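```bash
python3 - <<'E'
from h import *
f=np.load('w3.npz'); P=lambda u,v:(240+u/4-.5*.75,150+v/4-.5*.75)
print('hole c',cast(f,P(327,278),.031),'hole top/left/right',cast(f,[P(327,247),P(291,278),P(363,278)],.031))
print('collar low edge -> yc',cast(f,P(323,332),.0798)[0,:2]+[0,.012])
print('knob L/R mid x',cast(f,[P(240,560),P(405,560)],.1238))
print('knob top edge -> yc',cast(f,P(322,500),.1238)[0,:2]+[0,.010])
save('w3d',cv2.resize(f['p'][205:305,280:360],None,fx=6,fy=6,interpolation=cv2.INTER_CUBIC))
E
```

```text
hole c [[0.55077854 0.01729955 0.031     ]] hole top/left/right [[0.55079484 0.01108032 0.031     ]
 [0.55761932 0.01730931 0.031     ]
 [0.54393827 0.01728979 0.031     ]]
collar low edge -> yc [0.55159069 0.0195823 ]
knob L/R mid x [[0.56082506 0.01619498 0.1238    ]
 [0.54250793 0.01616273 0.1238    ]]
knob top edge -> yc [0.55173117 0.01862405]
```

View pics/w3d.png

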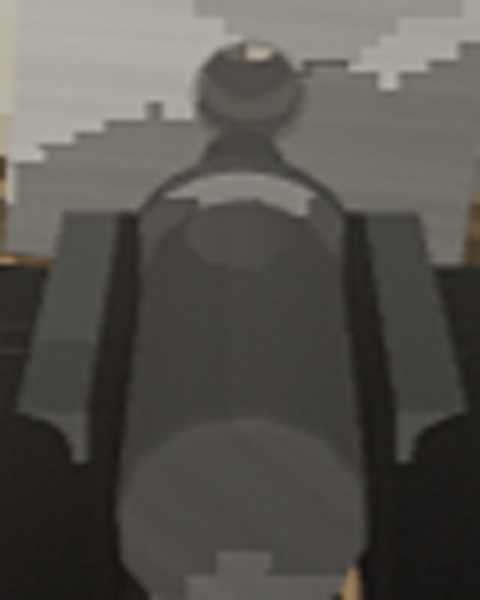

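The pin is held upright and the fork hole is visible at full-resolution (322,219). Cast positions put the pin about 0.9 mm too far in +x and 1.5 mm too far in +y. I'll correct and descend with force stops, searching around the point if it catches.

```bash
python3 - <<'E'
from h import *
x0,y0=.5508,.0168
offs=[(0,0),(0,-.0012),(0,.0012),(.0012,0),(-.0012,0),(.0012,-.0012),(-.0012,.0012),(-.0012,-.0012),(.0012,.0012)]
for dx,dy in offs:
    move_l([x0+dx,y0+dy,.101],feed=.05)
    hit=move_l([x0+dx,y0+dy,.0655],feed=.025,until_force=8)
    s=sense(); print(dx,dy,hit,s['position'],s['wrist_force'],s['time_s'])
    if s['position'][2]<.075 or s['time_s']>32: break
E
```

```text
0 0 True [0.55073874 0.01690608 0.06649561] [-0.96060127  0.41282605  4.66090445] 12.6917
```

Inserted on the first try. Now press home, release, check, then grasp the handle.

```bash
python3 - <<'E'
from h import *
x,y=.5508,.0168
print(move_l([x,y,.062],feed=.02,until_force=15)); s=sense(); print(s['position'],s['wrist_force'])
command_gripper(.04); move_l([x,y,.18],feed=.12)
p,d,c=wristcam(); save('w4',p); np.savez('w4.npz',p=p,d=d,**c)
dep=d; v,u=np.nonzero(dep>0); r=np.c_[u,v,np.ones(len(u))]@np.linalg.inv(c['K']).T*dep[v,u][:,None]
P=c['position']+r@c['rotation'].T
near=P[(np.hypot(P[:,0]-.551,P[:,1]-.018)<.013)&(P[:,2]>.05)&(P[:,2]<.13)]; t=near[near[:,2]>.07]
print('knob top z',np.percentile(near[:,2],[50,90,98]),t.mean(0),len(t))
h=P[(abs(P[:,2]-.095)<.006)&(P[:,1]>.085)&(P[:,1]<.125)&(abs(P[:,0]-.557)<.085)]
print('handle',len(h),h.min(0),h.max(0),cv2.fitLine(h[:,:2].astype(np.float32),cv2.DIST_L2,0,.01,.01).ravel())
print(sense()['time_s']); save('w4c',cv2.resize(p[100:350,200:440],(576,600)))
E
```

```text
True
[0.55088962 0.01676219 0.06650932] [-1.74277414  1.14291683  7.50065999]
knob top z [0.07359291 0.07466969 0.0750969 ] [0.55118636 0.01627824 0.07378826] 420
handle 1868 [0.50815327 0.09403433 0.08900402] [0.59186145 0.11880041 0.09702835] [ 0.99497694 -0.10010429  0.54939437  0.10496046]
14.3917
```

View pics/w4c.png

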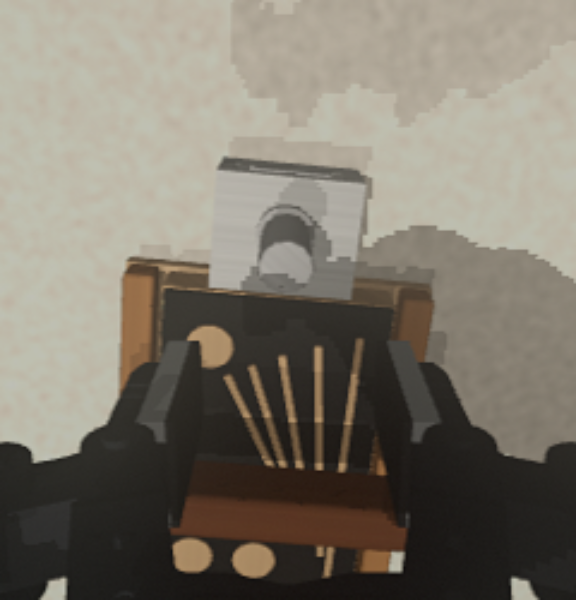

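The picture shows the pin standing in the fork at crop (287,262), collar flush. Knob top is at 75 mm, as expected for fully home. Now the handle.

```bash
python3 - <<'E'
from h import *
t=np.array([-.0995,-.995]); x,y=.5592,.1043
qs=[(abs(inverse_kinematics([x,y,.2],down(*(s*t)))-sense()['joint_pos']).max(),s) for s in(1,-1) if inverse_kinematics([x,y,.2],down(*(s*t))) is not None]
print(qs); R=down(*(min(qs)[1]*t))
movep([x,y,.2],R); command_gripper(.055)
print('hit',move_l([x,y,.090],feed=.1,until_force=10)); print(sense()['position'])
command_gripper(0,100); s=sense(); print(s['finger_gap'],s['gripper_force'],s['wrist_force'],s['position'])
move_l([x,y,.10],feed=.02); s=sense(); print(s['wrist_force'],s['ft_torque'],s['finger_gap'],s['time_s'])
E
```

```text
[(np.float64(1.0348967408844685), 1), (np.float64(3.2255491109016297), -1)]
hit False
[0.55974489 0.10432587 0.09063316]
0.016755945635882723 97.923903465271 [-0.48041409  1.92389868  5.56884784] [0.55968797 0.10543137 0.0908761 ]
[ 0.08928911  0.31987831 -7.72937347] [-0.03369852 -0.00639918  0.0149456 ] 0.016699503537556545 18.0
```

```bash
python3 - <<'E'
from h import *
x,y,_=sense()['position']
move_l([x,y,.215],feed=.05); sleep(1.0); s=sense(); print(s['position'],s['wrist_force'],s['ft_torque'],s['finger_gap'],s['gripper_force'],abs(s['qd']).max(),s['time_s'])
p,d=camera('scene'); save('s2',p[60:320,160:480])
E
```

```text
[0.55899186 0.10422241 0.21499094] [ 0.66312136  0.15892149 -7.08013574] [-0.01664891  0.04911568  0.02609841] 0.01667077778649131 97.66604661941528 0.008294372206250072 21.45
```

View pics/s2.png

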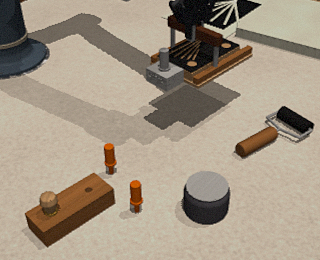

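The carrier is in the air at crop (200,60), level, with the pin seated in the fork at (165,60). The awl, tin and roller haven't moved.

```bash
python3 -c "
from rig import *
print(finish_job())"
```

```text
the job is handed in; nothing more can be done
None
```

The job is handed in: the pin is fully home through fork and ear, and the arm is holding the carrier by its handle, level and steady, about 12 cm above the bench; the verdict was not shown.

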